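# Sort two threaded spindles on pitch gauges

## Task

Sort the two threaded spindles by pitch: lay each one in front of the toothed gauge plate whose teeth match its thread, push it up against the teeth, and work it sideways until the teeth drop fully into the thread, so that it sits fully home and parallel to the plate. Leave both seated on the table and released, and do not disturb the other things.

Things in the scene. Friction and masses are not known exactly. Their poses are not given: they have to be found in the camera images.
- spindle_coarse: steel spindle lying on the table, 140 mm long: coarse thread, 14 mm pitch, 8 ridges, 36 mm over ridges, 24 over core, 112 mm long between two dark hexagonal collars (44 mm across flats, 10 mm wide), each with a 4 mm stub beyond. It rests on the collars' flats, does not roll; about 0.35 kg. Origin: middle of its axis, 22 mm above the table; its y axis runs along it.
- spindle_fine: steel spindle lying on the table, 140 mm long: finer thread, 10 mm pitch, 11 ridges, 36 mm over ridges, 24 over core, 112 mm long between two dark hexagonal collars (44 mm across flats, 10 mm wide), each with a 4 mm stub beyond. It rests on the collars' flats, does not roll; about 0.35 kg. Origin: middle of its axis, 22 mm above the table; its y axis runs along it.
- gauge_coarse: fixed grey upright plate (160 mm wide along its y, 44 high, 12 thick) with a brass strip of 6 smooth teeth, 14 mm pitch, strip 76 mm wide, on its front (-x side, towards the robot). Origin: under the plate's middle; x points away from the robot. The strip is clamped up to 6 mm to either side of the plate's middle: this offset is not reported, only sight or touch tells it.
- gauge_coarse_seat (a point): 35.5 mm in front of that plate's middle, 22 mm up: depth of the axis of a fully seated spindle (tips on its core). Riding ridge on tooth it stops 6 mm short. Teeth: level row at this height, 6 mm thick, tips 12 mm beyond. They enter freely within 1 mm of a groove's centre; up to 2.5 mm off they may wedge on its flank part way. No finger fits between seated spindle and plate.
- gauge_fine: fixed grey upright plate (160 mm wide along its y, 44 high, 12 thick) with a brass strip of 8 smooth teeth, 10 mm pitch, strip 76 mm wide, on its front (-x side, towards the robot). Origin: under the plate's middle; x points away from the robot. The strip is clamped up to 6 mm to either side of the plate's middle: this offset is not reported, only sight or touch tells it.
- gauge_fine_seat (a point): 35.5 mm in front of that plate's middle, 22 mm up: depth of the axis of a fully seated spindle (tips on its core). Riding ridge on tooth it stops 6 mm short. Teeth: level row at this height, 6 mm thick, tips 12 mm beyond. They enter freely within 1 mm of a groove's centre; up to 2.5 mm off they may wedge on its flank part way. No finger fits between seated spindle and plate.
- mug: green mug, 96 mm high, back right: a bystander; origin at the centre of its underside
- water_bottle: white bottle, 109 mm high, left side: a bystander; origin at the centre of its underside
- glass_jar: jar with green lid, 109 mm high, left side: a bystander; origin at the centre of its underside
- slips: pale blue carton, 48x98x34 mm, front right: a bystander; origin at the centre of its underside
- block: small wooden block, 22x72x12 mm, lying between the two gauges: a bystander; origin at the centre of its underside

How it is judged:
By the outcome, as a careful person would: the job done as asked, in the order asked, and still so for the second after the job is handed in, with the robot touching nothing.
It also fails if it takes over 72 s, if anything falls off the work surface, if the arm or the gripper's body presses on something with over 40 N, if the wrist force passes 120 N, or if a joint passes its speed limit or range.

## Robot

A 7-joint arm with a two-finger parallel gripper is mounted at the origin on a cart in front of the work surface, level with it; the furniture and walls round the work are solid. World frame = base frame: x ahead of the robot, y to its left, z up, the work surface at z = 0. Lengths are in m, angles in rad, forces in N, time in s.
With the tool pointing down it reaches from about 0.425 to 0.825 m from the base axis. Payload 3.6 kg.
Tool frame: the origin (TCP) lies at the very end of the fingers, on their centre line; the grasp point (between the pads) lies 19 mm behind it; z points along the fingers, y is the line along which they close (so a half turn about z gives the same grasp; the last joint's range is limited). The gripper opens to 93 mm and grips with 3 to 60 N. Pads are 15 mm wide; open, the fingers measure 128 mm over their backs; the gripper's body (75 mm by 188 mm) begins 65 mm behind the grasp point.
Start: joints at [-0.026, 0.615, -0.013, 1.423, 0.008, 1.103, -0.04], TCP at [0.65, 0, 0.219] pointing down, gripper open.
Joint ranges: [-3.12, 3.12], [-0.3, 2.06], [-1.34, 1.32], [0.26, 2.42], [-1.36, 4.5], [0.01, 1.98], [-2.84, 2.84]. Speed limits (rad/s): [2.79, 2.79, 3.14, 3.14, 3.14, 3.14, 3.14].

## Interface

Orientations are given as a 3x3 rotation matrix whose columns are the frame's x, y, z axes.
In Python, from workcell import bot gives the robot as it stands.
- The arm moves only by the tool send_rows, never from a script. Its argument "series" is text: rows parted by semicolons, each of 5 numbers parted by spaces: the shift along the tool's x, y, z scaled (see below), then the turn about the tool's z scaled (see below), then the closure, from -1 (fully open) to 1 (shut). In form: dx dy dz yaw grip; .... A call has 1 to 20 rows; each row shifts and turns the commanded pose from where the row before left it, along the tool's axes as they then stand; what a row does not reach is not made up. The controller multiplies each number of a shift by 0.025 m and each number of a turn by 0.08 rad. A row lasts 1/12 s, in which the tool goes at most 41.7 mm and 7.16 degrees, less where a joint would pass 70% of its speed; a pose out of reach is approached as far as the arm can. A call with a number of a shift or a turn outside -1 to 1 is refused whole. A call with a gripper value outside its range is refused whole. The fingers move at their own pace and stop on an object; "force" is the grip in N (left out, the last holds). Time passes only in rows, so rows that do not move let the fingers close. It gives the time, the measured TCP pose, the force, the opening and the grip force at its end, in the units of the state.
- bot.get_state(): the state, without advancing time (a new reading comes with each control period).
- bot.read_camera(name): name is "scene" or "side" or "wrist"; returns a dict with "frame" (420x560x3 uint8, red, green, blue), "z_map" (420x560 float32, m along the optical axis (not along the pixel's ray), 0 where there is no reading), "camera_matrix" (3x3 intrinsics, pixels), "rvec" (rotation vector, rad) and "tvec" (3), from world to camera coordinates, as OpenCV has them. Camera axes: x right, y down, z forward; pixel columns grow to the right and rows downward; lengths in m; the calibration is good to about 2 mm. A picture is of the moment at which its call begins.
- bot.sign_off(): hands the job in; it is judged then, once.
The state is a dict: "time_s": time; "q": joint angles; "dq": joint speeds; "effort": joint torques, N m; "position": TCP position; "eef_rot": TCP orientation; "force": force on the tool from outside, world axes, zero at the start; "moment": the same for the moment, N m; "opening": opening from 0.0 (shut) to 1.0 (fully open); "grasp_force": force on a finger pad.
Only numpy, scipy, OpenCV 4.12 (cv2) and the standard library are available. Lean on these libraries where they do the work, as an engineer would, in place of code of your own. Each camera call takes 0.05 s, during which the arm holds its last target. There are 200 camera calls.

## Working session

There is one attempt and no reset: what is moved stays moved. The work goes in short steps, Python scripts to look and compute and a tool call to move; the robot and the scene stay as the last step left them, time stands still between calls to the robot, and variables do not carry over. Pictures are saved under pics/ and viewed, at most 10 in all, crops included, and the job is handed in when it is done.

Besides the shell and the picture viewer there is one more tool, called after "Call:" by a JSON object that holds its "op" and its "data", one argument or row to a line. send_rows: Moves the arm, as the interface text tells. Shifts and turns lie within -1 to 1; 1 stands for 0.025 m of shift or 0.08 rad of turn. Its arguments: {"type":"object","properties":{"series":{"type":"string"},"force":{"type":"number"}},"required":["series"]}

```bash
ls; mkdir -p pics
cat > h.py <<'E'
import numpy as np, cv2
from workcell import bot
def cam(n):
    d=bot.read_camera(n); d['R']=cv2.Rodrigues(np.array(d['rvec'],float))[0]; d['t']=np.array(d['tvec'],float).ravel(); d['K']=np.array(d['camera_matrix']); return d
def cloud(d):
    z=d['z_map']; v,u=np.indices(z.shape); K=d['K']
    P=np.stack([(u-K[0,2])/K[0,0]*z,(v-K[1,2])/K[1,1]*z,z],-1)
    W=(P-d['t'])@d['R']; W[z==0]=np.nan; return W
def plane(d,uv,h):
    uv=np.atleast_2d(uv).astype(float); r=np.c_[uv,np.ones(len(uv))]@np.linalg.inv(d['K']).T@d['R']; c=-d['R'].T@d['t']
    return c+r*((h-c[2])/r[:,2])[:,None]
def proj(d,P):
    p=(np.atleast_2d(P)@d['R'].T+d['t'])@d['K'].T; return p[:,:2]/p[:,2:]
def save(d,n,crop=None,s=1):
    im=d['frame'][:,:,::-1]
    if crop: x0,y0,x1,y1=crop; im=im[y0:y1,x0:x1]
    cv2.imwrite('pics/'+n,cv2.resize(im,None,fx=s,fy=s,interpolation=cv2.INTER_CUBIC))
E
python3 - <<'E'
from h import *
a=[cam(n) for n in('scene','side','wrist')]
for d,n in zip(a,'abc'): print(-d['R'].T@d['t'], d['K'][0,0], d['R'][2])
im=np.vstack([np.hstack([a[0]['frame'],a[1]['frame']])])
save(a[0],'scene0.png',None,1.4); 
save(a[2],'wrist0.png',None,1.4)
np.save('s.npy',bot.get_state()); print(bot.get_state())
E
```

```text
pics
[-0.07646433  0.59026496  0.75514664] 440.1606263537748 [ 0.57640732 -0.51959651 -0.63069332]
[ 0.37361148 -0.69449666  0.73305653] 390.78560910566415 [ 0.1897884   0.70706884 -0.68120043]
[0.64885363 0.0757989  0.3837616 ] 296.9383186677225 [-0.00334512 -0.26847235 -0.96328158]
{'time_s': 0.15, 'q': array([-0.026513  ,  0.61570338, -0.0126096 ,  1.42450458,  0.00813633,
        1.10338086, -0.04039516]), 'dq': array([-1.00763057e-03, -2.35456715e-03,  3.83500199e-04, -4.44486976e-03,
       -3.61172702e-05,  5.46792515e-04, -2.02597437e-04]), 'effort': array([ 1.13936116e-03, -4.59350109e+01,  2.09416850e-01, -1.65943640e+01,
       -6.11101720e-02,  1.81601685e-02,  1.63591380e-04]), 'position': array([6.49409756e-01, 9.69181986e-06, 2.17751906e-01]), 'eef_rot': array([[-9.24226737e-05,  9.99998105e-01, -1.94467699e-03],
       [ 9.99999994e-01,  9.23200500e-05, -5.28612561e-05],
       [-5.26816233e-05, -1.94468186e-03, -9.99998108e-01]]), 'force': array([ 0.09561753, -0.76558631, -0.45801419]), 'moment': array([0.02515964, 0.05079081, 0.05765438]), 'grasp_force': 0.0, 'opening': 0.9965348896459303}
```

View pics/scene0.png

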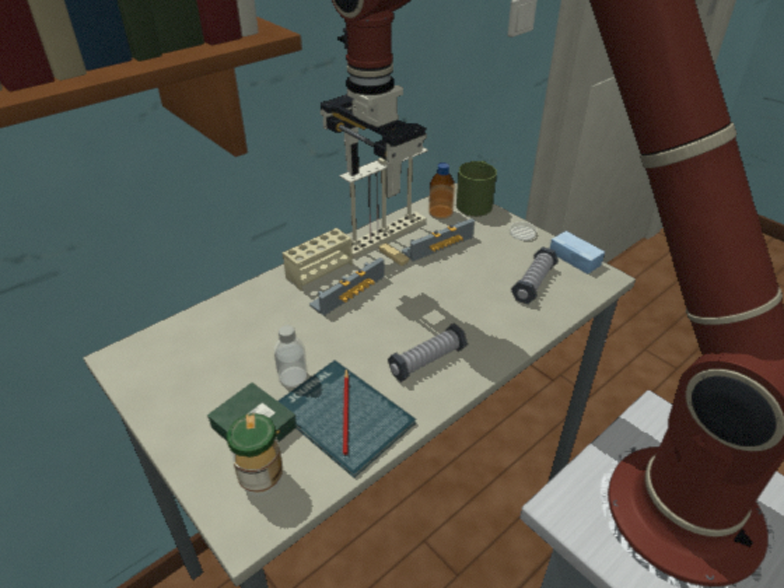

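View pics/wrist0.png

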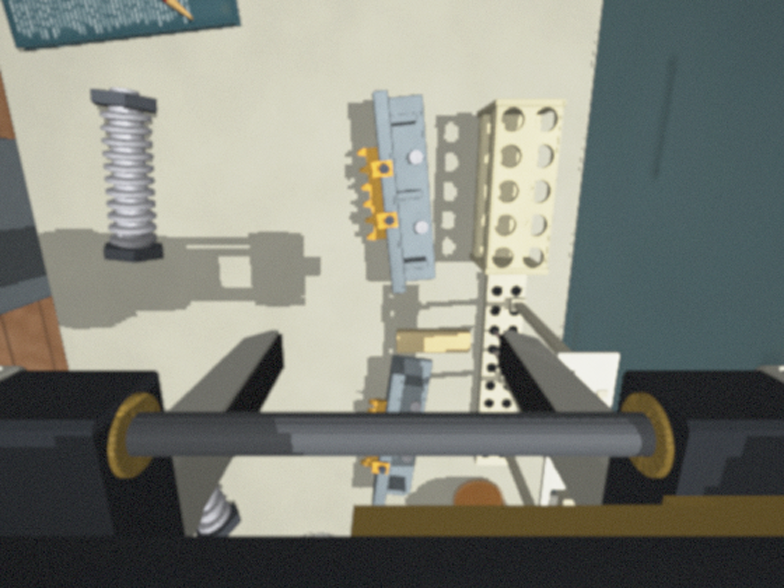

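Run:
```python
from h import *
s,d,w=cam('scene'),cam('side'),cam('wrist')
def c(D,x0,y0,x1,y1): return cv2.resize(D['frame'][y0:y1,x0:x1,::-1],(400,300),interpolation=cv2.INTER_CUBIC)
g=np.vstack([np.hstack([c(w,50,50,190,190-35),c(s,210,150,350,255)]),np.hstack([c(s,350,170,430,230),cv2.resize(d['frame'][:,:,::-1],(400,300))])])
cv2.imwrite('pics/comp.png',g)
```

```text
(no output)
```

View pics/comp.png

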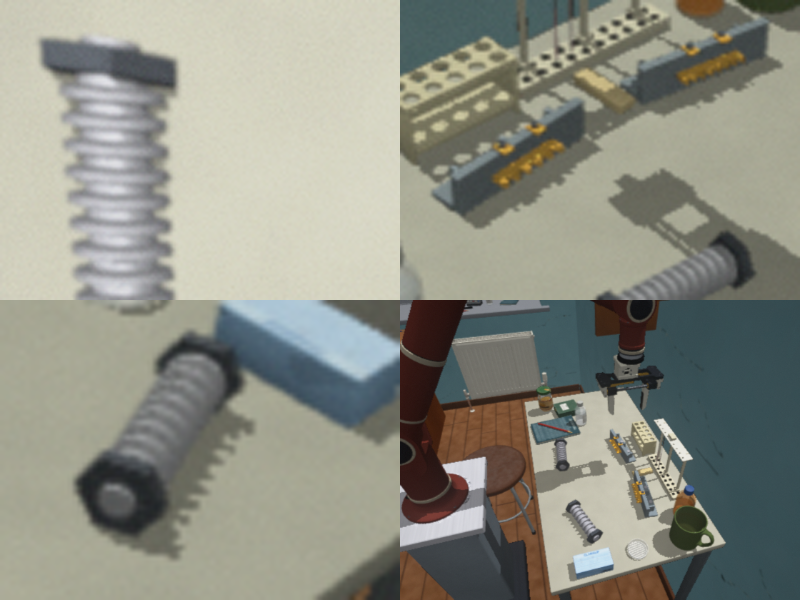

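Run:
```python
from h import *
for n in('scene','side','wrist'):
    d=cam(n); W=cloud(d); hsv=cv2.cvtColor(d['frame'],cv2.COLOR_RGB2HSV)
    z=W[...,2]; inb=(W[...,0]>.35)&(W[...,0]<.9)&(abs(W[...,1])<.5)
    br=(hsv[...,0]>12)&(hsv[...,0]<28)&(hsv[...,1]>150)&(hsv[...,2]>90)&(z>.01)&(z<.06)&inb
    gy=(hsv[...,1]<90)&(z>.015)&(z<.055)&inb
    bl=(hsv[...,0]>95)&(hsv[...,0]<120)&(hsv[...,1]>40)&(hsv[...,1]<110)&(z>.03)&(z<.05)&inb
    for nm,m in(('brass',br),('grey',gy),('blue',bl)):
        k,l,st,_=cv2.connectedComponentsWithStats(m.astype(np.uint8))
        for i in range(1,k):
            if st[i,4]>40:
                P=W[l==i]; c=np.median(P,0); q=P[:,:2]-P[:,:2].mean(0); ev,V=np.linalg.eigh(q.T@q); v=V[:,1]*np.sign(V[1,1]); e=q@v
                print(n,nm,st[i],c.round(3),'ang',np.degrees(np.arctan2(-v[0],v[1])).round(1),'len',np.ptp(e).round(3),'wid',np.ptp(q@V[:,0]).round(3),'zmax',P[:,2].max().round(3),'mid',P[:,:2].min(0).round(3),P[:,:2].max(0).round(3))
```

```text
scene brass [308 138  15  17 181] [ 0.727 -0.255  0.034] ang -46.6 len 0.046 wid 0.02 zmax 0.06 mid [ 0.717 -0.281] [ 0.753 -0.243]
scene brass [307 168  23  11  83] [ 0.634 -0.173  0.025] ang -7.5 len 0.074 wid 0.019 zmax 0.028 mid [ 0.622 -0.214] [ 0.644 -0.141]
scene brass [243 199  24  16 116] [0.635 0.059 0.026] ang 5.5 len 0.076 wid 0.018 zmax 0.03 mid [0.624 0.019] [0.646 0.095]
scene grey [319 105  24  19 187] [ 0.842 -0.44   0.039] ang -0.0 len 0.113 wid 0.01 zmax 0.055 mid [ 0.837 -0.5  ] [ 0.847 -0.386]
scene grey [294 119  19  19 173] [ 0.842 -0.308  0.036] ang 0.5 len 0.083 wid 0.012 zmax 0.055 mid [ 0.837 -0.352] [ 0.848 -0.269]
scene grey [276 128  15  17  89] [ 0.842 -0.239  0.027] ang 1.3 len 0.064 wid 0.009 zmax 0.055 mid [ 0.837 -0.258] [ 0.846 -0.194]
scene grey [265 137   4  13  45] [ 0.841 -0.157  0.037] ang 10.4 len 0.022 wid 0.006 zmax 0.055 mid [ 0.837 -0.166] [ 0.847 -0.146]
scene grey [254 141  10  14 101] [ 0.842 -0.123  0.034] ang 0.8 len 0.038 wid 0.01 zmax 0.055 mid [ 0.838 -0.143] [ 0.848 -0.104]
scene grey [290 143   7  18  54] [ 0.765 -0.194  0.024] 
[... 7373 characters left out ...]
 0.055 mid [ 0.757 -0.047] [ 0.771 -0.036]
wrist grey [275 256  27  38 503] [ 0.654 -0.119  0.042] ang 2.0 len 0.04 wid 0.036 zmax 0.046 mid [ 0.643 -0.139] [ 0.679 -0.099]
wrist grey [355 265  11  20  55] [ 0.756 -0.118  0.024] ang 4.6 len 0.011 wid 0.004 zmax 0.053 mid [ 0.754 -0.123] [ 0.757 -0.112]
wrist grey [265 326  24  34 422] [ 0.641 -0.232  0.043] ang 10.3 len 0.061 wid 0.036 zmax 0.051 mid [ 0.628 -0.252] [ 0.662 -0.188]
wrist grey [360 326  11  10  71] [ 0.763 -0.192  0.047] ang -66.7 len 0.009 wid 0.006 zmax 0.055 mid [ 0.76  -0.197] [ 0.769 -0.191]
wrist grey [139 347  33  35 622] [ 0.467 -0.275  0.032] ang 23.9 len 0.047 wid 0.045 zmax 0.044 mid [ 0.442 -0.291] [ 0.487 -0.244]
```

```bash
cat >> h.py <<'E'
def fitsp(W,lo,hi):
    """spindle in the window lo..hi: centre, angle, by top ridge/flat points"""
    m=(W[...,0]>lo[0])&(W[...,0]<hi[0])&(W[...,1]>lo[1])&(W[...,1]<hi[1])&(W[...,2]>.012)&(W[...,2]<.055)
    return m
def axisprof(im,d,c,a,h,half,off=0,step=.0005):
    """grey profile along a line through c at angle a, height h, x offset off"""
    s=np.arange(-half,half,step); v=np.array([-np.sin(a),np.cos(a)]); n=np.array([np.cos(a),np.sin(a)])
    P=np.c_[np.array(c)[:2]+s[:,None]*v+off*n,np.full(len(s),h)]; uv=proj(d,P).astype(np.float32)
    g=cv2.cvtColor(im,cv2.COLOR_RGB2GRAY).astype(np.float32)
    return s,cv2.remap(g,uv[:,0],uv[:,1],cv2.INTER_LINEAR).ravel()
def power(s,g,p): 
    w=np.hanning(len(s)); F=np.sum((g-g.mean())*w*np.exp(-2j*np.pi*s/p)); return abs(F)/len(s), (np.angle(F)/(-2*np.pi)*p)
E
python3 - <<'E'
from h import *
d=cam('wrist'); W=cloud(d)
for o in(0,.005,-.005):
    s,g=axisprof(d['frame'],d,(.429,.069),np.radians(-6.3),.038,.048,o)
    print('sp L',[ (p,power(s,g,p/1000)[0].round(2)) for p in range(8,19)])
hsv=cv2.cvtColor(d['frame'],cv2.COLOR_RGB2HSV)
for o in(-.02,-.021,-.018):
    s,g=axisprof(d['frame'],d,(.6475,.056),np.radians(5.7),.025,.045,o)
    print('gauge L',[ (p,power(s,g,p/1000)[0].round(2)) for p in range(8,19)])
d=cam('scene');
for o in(0,.005,-.01):
    s,g=axisprof(d['frame'],d,(.444,-.233),np.radians(18),.037,.048,o)
    print('sp R',[ (p,power(s,g,p/1000)[0].round(2)) for p in range(8,19)])
W2=cloud(d); 
for x0 in(.70,.76):
  for y in np.arange(-.3,.2,.05):
    m=(W2[...,0]>x0)&(W2[...,0]<x0+.06)&(W2[...,1]>y)&(W2[...,1]<y+.05); print(x0,round(y,2),np.nanmax(W2[...,2][m]).round(3) if m.any() else None)
E
```

```text
sp L [(8, np.float64(0.09)), (9, np.float64(2.48)), (10, np.float64(4.29)), (11, np.float64(2.57)), (12, np.float64(0.82)), (13, np.float64(0.29)), (14, np.float64(0.1)), (15, np.float64(0.05)), (16, np.float64(0.05)), (17, np.float64(0.05)), (18, np.float64(0.11))]
sp L [(8, np.float64(0.36)), (9, np.float64(2.76)), (10, np.float64(4.61)), (11, np.float64(2.12)), (12, np.float64(0.31)), (13, np.float64(0.17)), (14, np.float64(0.31)), (15, np.float64(0.55)), (16, np.float64(0.68)), (17, np.float64(0.75)), (18, np.float64(0.76))]
sp L [(8, np.float64(0.32)), (9, np.float64(2.75)), (10, np.float64(6.1)), (11, np.float64(4.17)), (12, np.float64(1.28)), (13, np.float64(0.17)), (14, np.float64(0.12)), (15, np.float64(0.28)), (16, np.float64(0.34)), (17, np.float64(0.31)), (18, np.float64(0.26))]
gauge L [(8, np.float64(1.1)), (9, np.float64(0.43)), (10, np.float64(1.39)), (11, np.float64(1.94)), (12, np.float64(2.93)), (13, np.float64(4.2)), (14, np.float64(4.7)), (15, np.float64(4.44)), (16, np.float64(3.95)), (17, np.float64(3.61)), (18, np.float64(3.5))]
gauge L [(8, np.float64(1.2)), 
[... 917 characters left out ...]
7)), (14, np.float64(2.89)), (15, np.float64(2.52)), (16, np.float64(1.69)), (17, np.float64(0.86)), (18, np.float64(0.25))]
sp R [(8, np.float64(0.07)), (9, np.float64(0.01)), (10, np.float64(0.07)), (11, np.float64(0.06)), (12, np.float64(0.4)), (13, np.float64(0.76)), (14, np.float64(0.87)), (15, np.float64(0.74)), (16, np.float64(0.5)), (17, np.float64(0.27)), (18, np.float64(0.1))]
0.7 -0.3 0.123
0.7 -0.25 0.179
0.7 -0.2 0.179
0.7 -0.15 0.189
0.7 -0.1 0.181
0.7 -0.05 0.348
0.7 -0.0 0.348
0.7 0.05 0.069
0.7 0.1 0.069
0.7 0.15 0.51
0.76 -0.3 0.092
0.76 -0.25 0.151
0.76 -0.2 0.158
0.76 -0.15 0.187
0.76 -0.1 0.18
0.76 -0.05 0.181
0.76 -0.0 0.069
0.76 0.05 0.068
0.76 0.1 0.07
0.76 0.15 0.006
```

Call:
{"op": "send_rows", "data": {
  "series": "0 -1 0 0 -1; 0 -1 0 0 -1;-1 -1 0 0 -1;-1 -1 0 0 -1;-1 0 0 0 -1;-1 0 0 0 -1;-1 0 0 0 -1;-1 0 0 0 -1;-1 0 0 0 -1;-1 0 0 0 -1;-1 0 0 0 -1;-1 0 0 0 -1;0 0 0 0 -1;0 0 0 0 -1;0 0 0 0 -1"
}}

```text
time_s: 1.8
position: [0.5502, -0.2487, 0.2186]
eef_rot: [[-0.001, 1.0, 0.0], [1.0, 0.001, 0.001], [0.001, 0.0, -1.0]]
force: [-0.9, 0.9, -0.3]
opening: 1.0
grasp_force: 0.0
```

```bash
cat >> h.py <<'E'
def rectpose(P):
    (c,wh,_)=cv2.minAreaRect((P*1000).astype(np.float32)); b=cv2.boxPoints((c,wh,_)); e=[b[1]-b[0],b[2]-b[1]]; v=max(e,key=np.linalg.norm); v=v*np.sign(v[1])
    return np.array(c)/1000,np.arctan2(-v[0],v[1]),sorted(np.round(wh,1))
def teeth(d,c0,a0,p):
    W=cloud(d); hsv=cv2.cvtColor(d['frame'],cv2.COLOR_RGB2HSV)
    br=(hsv[...,0]>12)&(hsv[...,0]<28)&(hsv[...,1]>130)&(hsv[...,2]>70)
    near=np.hypot(W[...,0]-c0[0],W[...,1]-c0[1])<.1
    pl=near&~br&(W[...,2]>.0405)&(W[...,2]<.0475)
    print('plate top',rectpose(W[pl][:,:2]),pl.sum())
    m=near&br&(W[...,2]>.018)&(W[...,2]<.032); P=W[m]; n=np.array([np.cos(a0),np.sin(a0)]); v=np.array([-n[1],n[0]])
    x=(P[:,:2]-c0)@n; y=(P[:,:2]-c0)@v; print('brass x',np.percentile(x,[1,50,99]).round(4),'y',np.percentile(y,[0,1,99,100]).round(4),'z',np.percentile(P[:,2],[5,50,95]).round(4))
    t=x<np.percentile(x,1)+.0065
    ph=np.angle(np.sum(np.exp(2j*np.pi*y[t]/p)))*p/2/np.pi; h,_=np.histogram(y[t],np.arange(-.05,.051,.002))
    print('tooth phase',ph.round(5),'strength',abs(np.mean(np.exp(2j*np.pi*y[t]/p))).round(2),h)
def spindle(d,c0,r=.085):
    W=cloud(d); m=(np.hypot(W[...,0]-c0[0],W[...,1]-c0[1])<r)&(W[...,2]>.036)&(W[...,2]<.05)
    m2=(np.hypot(W[...,0]-c0[0],W[...,1]-c0[1])<r)&(W[...,2]>.015)&(W[...,2]<.05)
    P=W[m2]; print('outline',rectpose(P[:,:2])); 
    g=d['frame'].max(-1)
    dk=m&(g<90); 
    P=W[dk]; print('collar tops n',dk.sum(),'z',np.median(P[:,2]).round(4))
    k,l=cv2.kmeans(P[:,:2].astype(np.float32),2,None,(3,50,1e-6),5,cv2.KMEANS_PP_CENTERS)[1:]
    cs=[np.array(cv2.minAreaRect((P[k.ravel()==i][:,:2]*1000).astype(np.float32))[0])/1000 for i in(0,1)]
    cs.sort(key=lambda q:q[1]); v=cs[1]-cs[0]; c=(cs[0]+cs[1])/2; print('collars',cs[0].round(4),cs[1].round(4),'gap',np.linalg.norm(v).round(4),'mid',c.round(4),'ang',np.degrees(np.arctan2(-v[0],v[1])).round(2))
E
python3 - <<'E'
from h import *
d=cam('wrist'); save(d,'w1.png',None,1.4)
teeth(d,np.array([.648,-.178]),np.radians(-7.5),.010)
spindle(d,(.444,-.233))
d=cam('scene'); spindle(d,(.444,-.233));spindle(d,(.429,.069))
E
```

```text
plate top (array([ 0.64381714, -0.17973645]), np.float32(-0.13311818), [np.float64(12.6), np.float64(159.4)]) 1446
brass x [-0.0238 -0.016  -0.0099] y [-0.0386 -0.0377  0.0356  0.0364] z [0.0235 0.0249 0.0261]
tooth phase 0.00375 strength 0.22 [ 0  0  0  0  0  1  8 10  4  4  7  7  7  7  5  4 11 11  4  5  7  9  8  6
  7  6 10  8  7  6  5  8  7  6  6  5 11  7  7  6  7 12  9  2  0  0  0  0
  0  0]
outline (array([ 0.44220782, -0.2312189 ]), np.float32(0.3258754), [np.float64(50.1), np.float64(139.8)])
collar tops n 242 z 0.0435
collars [ 0.4621 -0.2881] [ 0.4232 -0.1774] gap 0.1173 mid [ 0.4427 -0.2328] ang 19.38
outline (array([ 0.44457434, -0.23006175]), np.float32(0.32528785), [np.float64(49.0), np.float64(142.7)])
collar tops n 104 z 0.0415
collars [ 0.4604 -0.2806] [ 0.4244 -0.1736] gap 0.1129 mid [ 0.4424 -0.2271] ang 18.58
outline (array([0.42943954, 0.07032   ]), np.float32(-0.095857), [np.float64(48.9), np.float64(137.9)])
collar tops n 114 z 0.0426
collars [0.4223 0.0097] [0.4355 0.1299] gap 0.1209 mid [0.4289 0.0698] ang -6.25
```

View pics/w1.png

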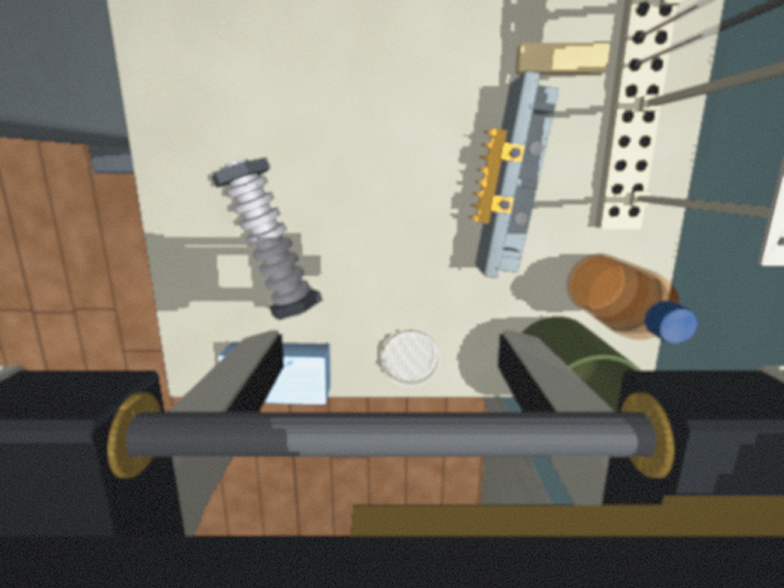

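Call:
{"op": "send_rows", "data": {
  "series": "0.2 -1 0 0 -1;0.2 -1 0 0 -1;0.2 -1 0 0 -1;0.09 -1 0 0 -1;0 -0.32 1 0 -1;0 0 1 -1 -1;0 0 1 -1 -1;0 0 1 -1 -1;0 0 1 -1 -1;0 0 1 -0.08 -1;0 0 0 0 -1;0 0 0 0 -1;0 0 0 0 -1"
}}

```text
time_s: 2.98
position: [0.4431, -0.2324, 0.0698]
eef_rot: [[-0.322, 0.947, 0.002], [0.947, 0.322, -0.001], [-0.001, 0.002, -1.0]]
force: [-0.1, 0.2, 0.8]
opening: 0.997
grasp_force: 0.0
```

Call:
{"op": "send_rows", "data": {
  "series": "0 0 1 0 -1;0 0 1 0 -1;0 0 0.62 0 -1;0 0 0 0 -1;0 0 0 0 1;0 0 0 0 1;0 0 0 0 1;0 0 0 0 1;0 0 0 0 1;0 0 0 0 1;0 0 0 0 1;0 0 0 0 1",
  "force": 25
}}

```text
time_s: 3.98
position: [0.442, -0.2328, 0.0033]
eef_rot: [[-0.321, 0.947, 0.0], [0.947, 0.321, -0.0], [-0.0, 0.0, -1.0]]
force: [-1.4, -0.3, 0.2]
opening: 0.474
grasp_force: 0.0
```

Call:
{"op": "send_rows", "data": {
  "series": "0 0 0 0 1;0 0 0 0 1;0 0 0 0 1;0 0 0 0 1;0 0 0 0 1;0 0 0 0 1;0 0 -0.5 0 1;0 0 -1 0 1;0 0 -1 0 1;0 0 -1 0 1;0 0 -0.5 0 1;0 0 0 0 1;0 0 0 0 1"
}}

```text
time_s: 5.07
position: [0.4408, -0.2328, 0.1028]
eef_rot: [[-0.32, 0.947, -0.002], [0.947, 0.32, 0.0], [0.001, -0.002, -1.0]]
force: [-0.3, 0.2, -3.6]
opening: 0.373
grasp_force: 25.0
```

Run:
```python
from h import *
for n in('scene','side'):
    d=cam(n); teeth(d,np.array([.6505,.056]),np.radians(5.6),.014)
```

```text
plate top (array([0.68420898, 0.05664413]), np.float32(0.06823757), [np.float64(90.4), np.float64(162.1)]) 197
brass x [-0.0236 -0.0157 -0.0059] y [-0.037  -0.0355  0.039   0.0402] z [0.0217 0.0248 0.0276]
tooth phase -0.00499 strength 0.45 [0 0 0 0 0 0 1 1 3 0 1 0 0 1 1 2 0 1 0 0 1 3 3 2 2 0 1 0 1 2 3 0 0 1 1 2 1
 4 0 2 0 2 0 4 1 0 0 0 0 0]
plate top (array([0.68558215, 0.05347887]), np.float32(0.08715526), [np.float64(89.7), np.float64(158.0)]) 146
brass x [-0.0254 -0.0171 -0.0091] y [-0.0407 -0.04    0.0356  0.0381] z [0.0191 0.0227 0.025 ]
tooth phase 0.00405 strength 0.56 [0 0 0 0 0 2 3 0 1 1 0 1 1 2 1 0 0 0 0 3 1 1 1 0 0 2 3 1 2 1 0 0 0 4 1 1 0
 0 0 3 3 0 2 0 0 0 0 0 0 0]
```

Call:
{"op": "send_rows", "data": {
  "series": "0 0 0 0.7 1;0 0 0 0.7 1;0 0 0 0.7 1;0 0 0 0.76 1;0.4 0.2 0 0 1;0.8 0.5 0 0 1;0.9 0.54 0 0 1;0.9 0.54 0 0 1;0.9 0.54 0 0 1;0.9 0.54 0 0 1;0.9 0.54 0 0 1;0.9 0.54 0 0 1;0.9 0.54 0 0 1;0.9 0.54 0 0 1;0.9 0.54 0 0 1;0.9 0.54 0 0 1;0.58 0.34 0 0 1;0 0 0 0 1;0 0 0 0 1;0 0 0 0 1"
}}

```text
time_s: 6.83
position: [0.5746, 0.0503, 0.102]
eef_rot: [[-0.098, 0.995, -0.003], [0.995, 0.098, -0.001], [-0.001, -0.003, -1.0]]
force: [0.3, -0.7, -2.8]
opening: 0.376
grasp_force: 25.0
```

Run:
```python
from h import *
d=cam('wrist'); save(d,'w2.png',None,1.4)
teeth(d,np.array([.6505,.056]),np.radians(5.6),.014)
```

```text
plate top (array([0.68027527, 0.07910667]), np.float32(0.049468633), [np.float64(89.0), np.float64(114.9)]) 1945
brass x [-0.0265 -0.0167 -0.0099] y [-0.0351 -0.0342  0.0403  0.0406] z [0.0236 0.0249 0.026 ]
tooth phase -0.00378 strength 0.59 [ 0  0  0  0  0  0  0  3  7 10 11  3  2  1  5 17 19 10  3  1  4  7 18 20
 10  3  4  4  8 20 19  9  3  1  2  7 19 19  8  2  0  2  6 24 19  5  0  0
  0  0]
```

View pics/w2.png

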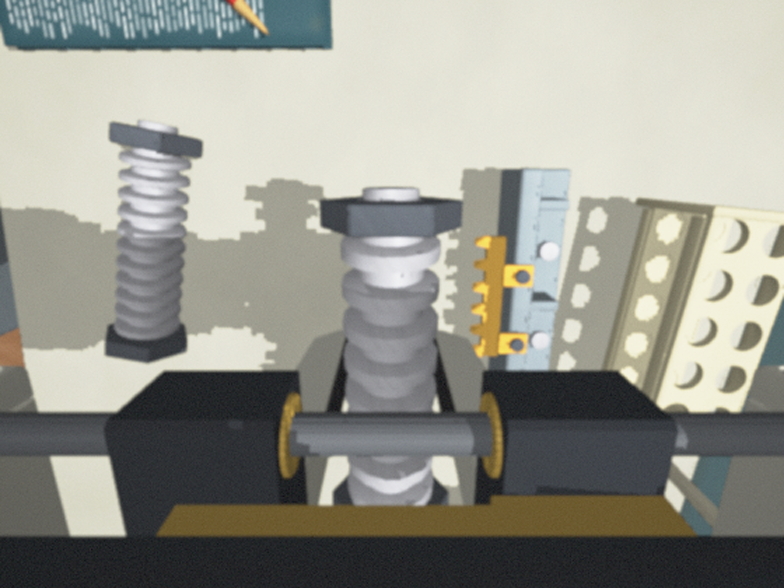

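```bash
cat >> h.py <<'E'
def lat(d,c0,a,zlo,zhi,box=.1,fwd=-.076):
    """lateral extents (along the plate, from c0) of the dark collars seen between zlo and zhi around an axis fwd in front"""
    W=cloud(d); n=np.array([np.cos(a),np.sin(a)]); v=np.array([-n[1],n[0]]); Q=W[...,:2]-c0; x=Q@n-fwd; y=Q@v
    m=(W[...,2]>zlo)&(W[...,2]<zhi)&(abs(y)<box)&(abs(x)<.011); dk=m&(d['frame'].max(-1)<95)
    h,_=np.histogram(y[dk],np.arange(-.1,.1001,.002)); i=np.nonzero(h)[0]; print('collar y',[(round(-.1+.002*k,3),int(h[k])) for k in i], 'z',np.median(W[dk][:,2]).round(4))
    yy=y[dk]
    for s in(1,-1):
        q=yy[yy*s>.04]
        if len(q)>10: print(s,'ext',np.percentile(q,[2,50,98]).round(4))
def ridges(d,c,a,p,h,half):
    for o in(-.008,-.004,0,.004,.008):
        s,g=axisprof(d['frame'],d,c,a,h-(.018-np.sqrt(.018**2-o*o)),half,o); w,ph=power(s,g,p); print('off',o,'amp',w.round(2),'phase mm',round(ph*1000,2))
E
python3 - <<'E'
from h import *
d=cam('wrist'); lat(d,np.array([.6505,.056]),np.radians(5.6),.11,.135)
E
```

```text
collar y [(np.float64(0.066), 25)] z 0.1299
1 ext [0.0677 0.0678 0.0679]
```

```bash
sed -i "s/dk=m&(d\['frame'\].max(-1)<95)/dk=m\&(abs(y)>.052)/" h.py
python3 - <<'E'
from h import *
d=cam('wrist'); lat(d,np.array([.6505,.056]),np.radians(5.6),.137,.149)
E
```

```text
collar y [(np.float64(0.052), 3), (np.float64(0.056), 31), (np.float64(0.058), 233), (np.float64(0.06), 255), (np.float64(0.062), 266), (np.float64(0.064), 257), (np.float64(0.066), 236)] z 0.1432
1 ext [0.058  0.063  0.0675]
```

Call:
{"op": "send_rows", "data": {
  "series": "-0.22 0 0.5 0 1;0 0 0.9 0 1;0 0 0.9 0 1;0 0 0.8 0 1;0 0 0.5 0 1;0 0 0.32 0 1;0 0 0 0 1;0 0 0 0 1;0 0 0 0 1"
}}

```text
time_s: 7.73
position: [0.5773, 0.0454, 0.0061]
eef_rot: [[-0.097, 0.995, 0.002], [0.995, 0.097, 0.0], [-0.0, 0.002, -1.0]]
force: [0.4, -0.0, -2.2]
opening: 0.378
grasp_force: 25.0
```

Call:
{"op": "send_rows", "data": {
  "series": "0 0 0.08 0 1;0 0 0 0 1;0 0 0 0 1;0 0 0 0 -0.08;0 0 0 0 -0.08;0 0 0 0 -0.08;0 0 0 0 -0.08;0 0 -1 0 -0.08;0 0 -1 0 -0.08;0 0 -1 0 -0.08;0 0 -1 0 -0.08;0 0 0 0 -0.08;0 0 0 0 -0.08"
}}

```text
time_s: 8.82
position: [0.5776, 0.0458, 0.1048]
eef_rot: [[-0.097, 0.995, 0.004], [0.995, 0.097, 0.0], [0.0, 0.004, -1.0]]
force: [0.2, -0.1, 0.8]
opening: 0.542
grasp_force: 0.0
```

Run:
```python
from h import *
d=cam('wrist'); lat(d,np.array([.6505,.056]),np.radians(5.6),.037,.049);teeth(d,np.array([.6505,.056]),np.radians(5.6),.014); spindle(d,(.576,.046)); save(d,'w3.png',None,1.4)
```

```text
collar y [(np.float64(-0.068), 28), (np.float64(-0.066), 56), (np.float64(-0.064), 55), (np.float64(-0.062), 49), (np.float64(-0.06), 79), (np.float64(-0.058), 82), (np.float64(-0.056), 34), (np.float64(-0.054), 36), (np.float64(0.054), 60), (np.float64(0.056), 89), (np.float64(0.058), 89), (np.float64(0.06), 61), (np.float64(0.062), 90), (np.float64(0.064), 29)] z 0.0437
1 ext [0.0547 0.0596 0.0642]
-1 ext [-0.0667 -0.0591 -0.0526]
plate top (array([0.64813147, 0.06209019]), np.float32(-1.4615686), [np.float64(146.2), np.float64(161.6)]) 2602
brass x [-0.0266 -0.0165 -0.0097] y [-0.0328 -0.0291  0.0401  0.0409] z [0.0237 0.0249 0.026 ]
tooth phase -0.00391 strength 0.59 [ 0  0  0  0  0  0  0  0  0  0  0  0  1  2  3 17 19  9  3  2  3  5 18 24
  7  2  4  2  9 18 19  9  2  2  2  6 15 23  7  2  3  3  7 23 17  5  0  0
  0  0]
outline (array([0.60528851, 0.05170567]), np.float32(0.09166225), [np.float64(110.4), np.float64(135.7)])
collar tops n 317 z 0.0393
collars [0.6048 0.002 ] [0.6091 0.0943] gap 0.0924 mid [0.607  0.0481] ang -2.66
```

```bash
cat >> h.py <<'E'
def phase(d,c0,a,p,fwd):
    W=cloud(d); n=np.array([np.cos(a),np.sin(a)]); v=np.array([-n[1],n[0]]); Q=W[...,:2]-c0; x=Q@n-fwd; y=Q@v; z=W[...,2]
    for lo,hi in((-.006,-.002),(-.002,.002),(.002,.006)):
        m=(abs(y)<.054)&(x>lo)&(x<hi)&(z>.03)&(z<.043); yy=y[m]; zz=z[m]-np.median(z[m]); A=np.c_[np.cos(2*np.pi*yy/p),np.sin(2*np.pi*yy/p),np.ones(len(yy))]
        k=np.linalg.lstsq(A,zz,rcond=None)[0]; print('groove phase mm',round(((np.arctan2(k[1],k[0])/2/np.pi*p*1000+p*500)%(p*1000)),2),'amp',round(np.hypot(*k[:2])*1000,2),len(yy),'y',yy.min().round(3),yy.max().round(3))
    for s in(1,-1):
        m=(z>.041)&(z<.046)&(y*s>.054)&(y*s<.068)&(abs(x)<.0155); print('collar',s,'x mid',(np.percentile(x[m],[1,99]).mean()+fwd).round(4),'w',np.ptp(np.percentile(x[m],[1,99])).round(4),'y',np.percentile(y[m],[1,99]).round(4))
E
python3 - <<'E'
from h import *
d=cam('wrist'); phase(d,np.array([.6505,.056]),np.radians(5.6),.014,-.073)
d=cam('scene'); phase(d,np.array([.6505,.056]),np.radians(5.6),.014,-.073); d=cam('side'); phase(d,np.array([.6505,.056]),np.radians(5.6),.014,-.073)
E
```

```text
groove phase mm 10.01 amp 3.45 633 y -0.054 0.053
groove phase mm 10.02 amp 3.43 633 y -0.054 0.053
groove phase mm 10.18 amp 3.86 590 y -0.054 0.054
collar 1 x mid -0.0747 w 0.027 y [0.0542 0.0637]
collar -1 x mid -0.075 w 0.0266 y [-0.0671 -0.0573]
groove phase mm 8.16 amp 2.57 45 y -0.054 0.046
groove phase mm 8.13 amp 1.97 43 y -0.053 0.046
groove phase mm 7.76 amp 2.04 37 y -0.053 0.047
collar 1 x mid -0.0743 w 0.0254 y [0.0542 0.0638]
collar -1 x mid -0.0743 w 0.0274 y [-0.0677 -0.0579]
groove phase mm 7.47 amp 2.01 41 y -0.047 0.052
groove phase mm 6.51 amp 1.44 41 y -0.047 0.053
groove phase mm 7.18 amp 0.9 34 y -0.046 0.052
collar 1 x mid -0.0681 w 0.0111 y [0.0566 0.0579]
collar -1 x mid -0.0757 w 0.0207 y [-0.0667 -0.0614]
```

View pics/w3.png

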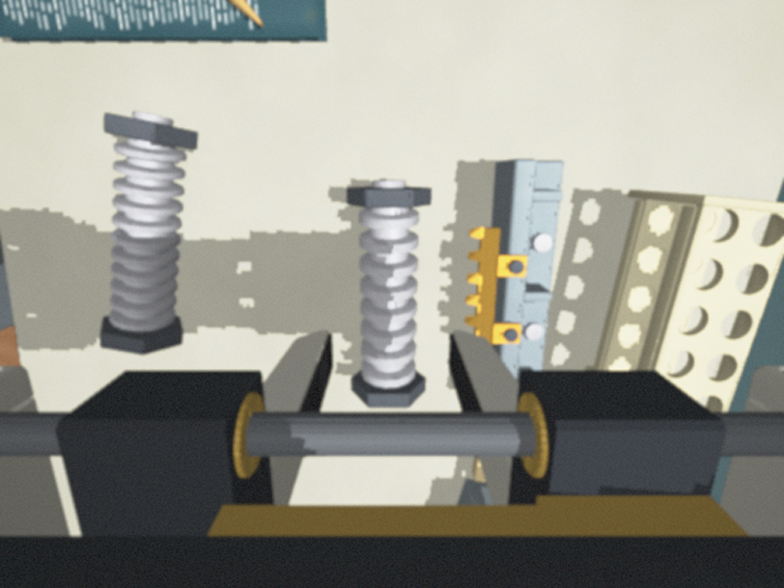

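```bash
cat >> h.py <<'E'
def fold(d,c0,a,p,fwd,nb=14,hw=.004):
    W=cloud(d); n=np.array([np.cos(a),np.sin(a)]); v=np.array([-n[1],n[0]]); Q=W[...,:2]-c0; x=Q@n-fwd; y=Q@v; z=W[...,2]
    m=(abs(y)<.052)&(abs(x)<hw)&(z>.03)&(z<.043); b=((y[m]%p)/p*nb).astype(int)
    for k in range(nb): q=z[m][b==k]; print(round((k+.5)*p/nb*1000,1),len(q),(np.percentile(q,[10,50,90])*1000).round(1) if len(q) else '')
E
python3 - <<'E'
from h import *
d=cam('wrist'); fold(d,np.array([.6505,.056]),np.radians(5.6),.014,-.0748)
E
```

```text
0.5 69 [38.3 39.1 40. ]
1.5 77 [38.3 39.1 40. ]
2.5 85 [38.6 39.4 40. ]
3.5 75 [38.6 39.4 40.4]
4.5 85 [38.7 39.6 40.4]
5.5 144 [37.3 39.  40.1]
6.5 151 [35.4 37.  38.6]
7.5 148 [33.4 34.7 36.3]
8.5 88 [32.6 33.6 34.8]
9.5 105 [32.8 33.7 34.4]
10.5 69 [32.9 33.5 34.5]
11.5 69 [32.7 33.9 34.6]
12.5 41 [33.  34.  34.6]
13.5 11 [34.1 38.4 39. ]
```

Call:
{"op": "send_rows", "data": {
  "series": "0.05 -0.73 0 -0.98 -0.5;0 -0.73 0 0 -0.5;0 0 0 -1 -0.5;0 0 0 -1 -0.5;0 0 0 -1 -0.5;0 0 0 -1 -0.5;0 0 0 -1 -0.5;0 0 0 -1 -0.5;0 0 0 -1 -0.5;0 0 0 -1 -0.5;0 0 0 -1 -0.5;0 0 0 -1 -0.5;0 0 0 -1 -0.5;0 0 0 -1 -0.5;0 0 0 -1 -0.5;0 0 0 -1 -0.5;0 0 0 -1 -0.5;0 0 0 -1 -0.5;0 0 0 -1 -0.5;0 0 0 -0.65 -0.5"
}}

```text
time_s: 10.73
position: [0.5396, 0.0417, 0.1021]
eef_rot: [[-1.0, -0.021, -0.002], [-0.021, 1.0, 0.0], [0.002, 0.0, -1.0]]
force: [0.4, -0.4, -0.5]
opening: 0.748
grasp_force: 0.0
```

Call:
{"op": "send_rows", "data": {
  "series": "0 0 0 0 -0.5;0 0 0 0 -0.5;0 0 0 0 -0.5"
}}

```text
time_s: 10.98
position: [0.54, 0.0419, 0.1027]
eef_rot: [[-1.0, -0.016, -0.001], [-0.016, 1.0, 0.0], [0.001, 0.0, -1.0]]
force: [0.3, 1.0, 0.3]
opening: 0.749
grasp_force: 0.0
```

Call:
{"op": "send_rows", "data": {
  "series": "0 0 0 -1 -0.5;-0.05 0.06 0.8 0 -0.5;0 0 1 0 -0.5;0 0 1 0 -0.5;0 0 0.8 0 -0.5;0 0 0.2 0 -0.5;0 0 0 0 -0.5;0 0 0 0 -0.5"
}}

```text
time_s: 11.65
position: [0.5417, 0.0439, 0.0086]
eef_rot: [[-0.995, -0.097, 0.001], [-0.097, 0.995, 0.0], [-0.001, 0.0, -1.0]]
force: [-0.1, 0.7, 0.0]
opening: 0.751
grasp_force: 0.0
```

Call:
{"op": "send_rows", "data": {
  "series": "-0.2 0 0 0 -0.5;-0.2 0 0 0 -0.5;-0.2 0 0 0 -0.5;-0.2 0 0 0 -0.5;-0.2 0 0 0 -0.5;-0.2 0 0 0 -0.5;-0.2 0 0 0 -0.5;-0.2 0 0 0 -0.5;0 0 0 0 -0.5;0 0 0 0 -0.5"
}}

```text
time_s: 12.48
position: [0.5814, 0.0472, 0.0084]
eef_rot: [[-0.995, -0.097, 0.0], [-0.097, 0.995, -0.0], [-0.0, -0.0, -1.0]]
force: [-2.8, -0.7, 3.2]
opening: 0.751
grasp_force: 1.4
```

```bash
cat >> h.py <<'E'
def rel(c0,a):
    s=bot.get_state(); n=np.array([np.cos(a),np.sin(a)]); q=s['position'][:2]-c0; print('tool fwd',(q@n).round(4),'lat',(q@np.array([-n[1],n[0]])).round(4),'F n,v',(s['force'][:2]@n).round(1),(s['force'][:2]@[-n[1],n[0]]).round(1),'z',s['position'][2].round(4))
E
python3 - <<'E'
from h import *
c=np.array([.6505,.056]); a=np.radians(5.6)
rel(c,a)
for n in('wrist','scene'): d=cam(n); phase(d,c,a,.014,-.043); 
teeth(d,c,a,.014)
E
```

```text
tool fwd -0.0696 lat -0.002 F n,v -2.9 -0.5 z 0.0084
  return _methods._mean(a, axis=axis, dtype=dtype,
  ret = ret.dtype.type(ret / rcount)
Traceback (most recent call last):
  File "h.py", line 70, in phase
    k=np.linalg.lstsq(A,zz,rcond=None)[0]; print('groove phase mm',round(((np.arctan2(k[1],k[0])/2/np.pi*p*1000+p*500)%(p*1000)),2),'amp',round(np.hypot(*k[:2])*1000,2),len(yy),'y',yy.min().round(3),yy.max().round(3))
                                                                                                                                                                                     ~~~~~~^^
ValueError: zero-size array to reduction operation minimum which has no identity
```

Call:
{"op": "send_rows", "data": {
  "series": "-0.05 0 0 0 -0.5;-0.05 0 0 0 -0.5;-0.05 0 0 0 -0.5;-0.05 0 0 0 -0.5;0 0 0 0 -0.5;0 0 0 0 -0.5"
}}

```text
time_s: 13.03
position: [0.5821, 0.0471, 0.008]
eef_rot: [[-0.995, -0.097, -0.008], [-0.097, 0.995, -0.003], [0.008, -0.002, -1.0]]
force: [-8.5, -1.8, 8.2]
opening: 0.746
grasp_force: 4.6
```

Run:
```python
from h import *
rel(np.array([.6505,.056]),np.radians(5.6))
```

```text
tool fwd -0.0689 lat -0.0022 F n,v -8.7 -0.9 z 0.008
```

Run:
```python
from h import *
c=np.array([.6505,.056]); a=np.radians(5.6)
w,s,d=cam('wrist'),cam('scene'),cam('side')
for D in(w,s,d):
    W=cloud(D); n=np.array([np.cos(a),np.sin(a)]); v=np.array([-n[1],n[0]]); x=(W[...,:2]-c)@n; y=(W[...,:2]-c)@v; z=W[...,2]
    for sg in(1,-1):
        m=(z>.0415)&(z<.046)&(y*sg>.05)&(y*sg<.072)&(x>-.065)&(x<-.02)
        if m.sum()>5: print(sg,m.sum(),'x',np.percentile(x[m],[2,98]).round(4),'y',np.percentile(y[m],[2,98]).round(4))
save(w,'w4.png',None,1.4)
def cc(D,x0,y0,x1,y1): return cv2.resize(D['frame'][y0:y1,x0:x1,::-1],(400,300),interpolation=cv2.INTER_CUBIC)
p=proj(s,[.62,.055,.02])[0].astype(int); q=proj(d,[.62,.055,.02])[0].astype(int); print(p,q)
top=np.hstack([cc(s,p[0]-48,p[1]-36,p[0]+48,p[1]+36),cc(d,q[0]-40,q[1]-30,q[0]+40,q[1]+30)])
bot_=cv2.resize(w['frame'][:,:,::-1],(400,300)); r=proj(w,[.62,.055,.03])[0].astype(int); print(r)
r=np.clip(r,[100,75],[460,345]); cv2.imwrite('pics/m4.png',np.vstack([top,np.hstack([bot_,cc(w,r[0]-100,r[1]-75,r[0]+100,r[1]+75)])]))
```

```text
1 31 x [-0.0542 -0.028 ] y [0.0516 0.0631]
-1 23 x [-0.0623 -0.0303] y [-0.0714 -0.054 ]
[258 210] [296 204]
[283 329]
```

View pics/m4.png

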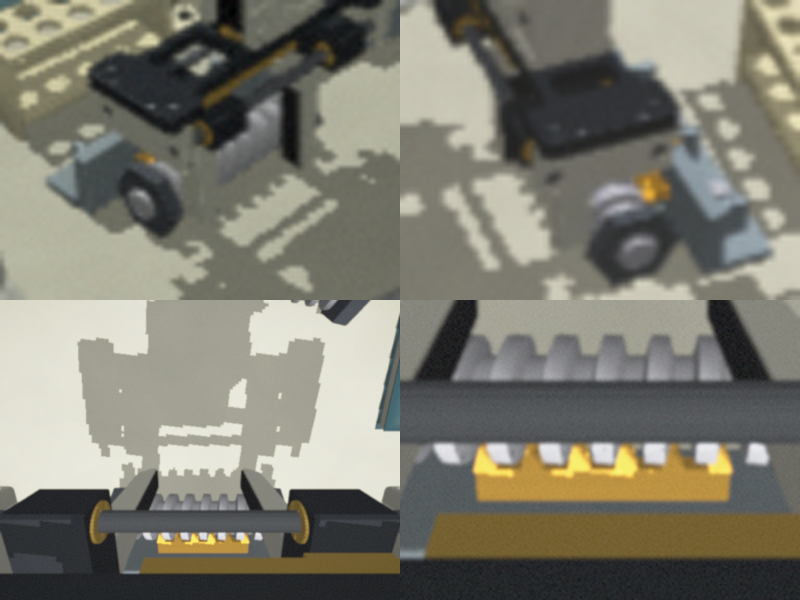

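Run:
```python
from h import *
w=cam('wrist'); save(w,'w5.png',(200,310,366,360),4.8)
```

```text
(no output)
```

View pics/w5.png

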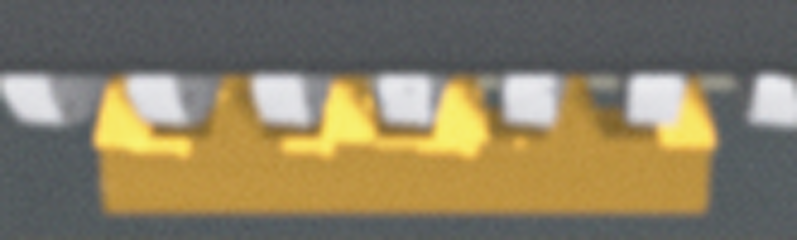

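Call:
{"op": "send_rows", "data": {
  "series": "-0.1 0.05 0 0 -0.5;-0.1 0.05 0 0 -0.5;0 0.05 0 0 -0.5;0 0.05 0 0 -0.5;0 0 0 0 -0.5;0 0 0 0 -0.5"
}}

```text
time_s: 13.73
position: [0.583, 0.0477, 0.0071]
eef_rot: [[-0.995, -0.095, -0.017], [-0.095, 0.995, -0.01], [0.018, -0.009, -1.0]]
force: [-12.4, -7.5, 10.7]
opening: 0.748
grasp_force: 6.9
```

```bash
cat >> h.py <<'E'
def insp(n,c,a):
    rel(c,a); w=cam('wrist'); save(w,n,(200,300,366,360),4.8); return w
E
python3 - <<'E'
from h import *
rel(np.array([.6505,.056]),np.radians(5.6))
E
```

```text
tool fwd -0.068 lat -0.0017 F n,v -13.0 -6.3 z 0.0071
```

Call:
{"op": "send_rows", "data": {
  "series": "0.2 -0.2 0 0 -0.5;0.4 0 0 0 -0.5;0.6 0 0 0 -0.5;0.6 0 0 0 -0.5;0.2 0 -0.7 0 -0.5;0 0 -1 0 -0.5;0 0 -1 0 -0.5;0 0 -1 0 -0.5;0 0 -0.8 0 -0.5;0 0 0 0 -0.5;0 0 0 0 -0.5"
}}

```text
time_s: 14.65
position: [0.5436, 0.044, 0.122]
eef_rot: [[-0.995, -0.097, 0.006], [-0.097, 0.995, 0.001], [-0.006, 0.001, -1.0]]
force: [-0.8, -1.2, -0.8]
opening: 0.749
grasp_force: 0.0
```

```bash
cat >> h.py <<'E'
def seat(d,c,a):
    """in plate frame: plate top edges, collar tops, brass tips, grooves"""
    W=cloud(d); n=np.array([np.cos(a),np.sin(a)]); v=np.array([-n[1],n[0]]); x=(W[...,:2]-c)@n; y=(W[...,:2]-c)@v; z=W[...,2]
    hsv=cv2.cvtColor(d['frame'],cv2.COLOR_RGB2HSV); br=(hsv[...,0]>12)&(hsv[...,0]<28)&(hsv[...,1]>130)&(hsv[...,2]>70)
    for lo,hi in((-.075,-.045),(-.045,-.005),(.005,.045),(.045,.075)):
        m=(z>.041)&(z<.047)&(y>lo)&(y<hi)&(x>-.012)&(x<.012)&~br
        if m.sum()>10: print('plate y',lo,'x',np.percentile(x[m],[2,50,98]).round(4),m.sum())
    for s in(1,-1):
        m=(z>.041)&(z<.047)&(y*s>.048)&(y*s<.074)&(x>-.085)&(x<-.014)
        if m.sum()>10: print('collar',s,'x',np.percentile(x[m],[1,50,99]).round(4),'y',np.percentile(y[m],[1,50,99]).round(4),m.sum())
    m=br&(z>.017)&(z<.032)&(abs(y)<.06)&(x>-.04)&(x<0)
    if m.sum()>10: print('brass x',np.percentile(x[m],[1,50,99]).round(4),'y',np.percentile(y[m],[1,99]).round(4))
    m=(z>.036)&(z<.0425)&(abs(y)<.045)&(x>-.075)&(x<-.015)&~br
    if m.sum()>10: print('crest x',np.percentile(x[m],[2,50,98]).round(4))
E
python3 - <<'E'
from h import *
c=np.array([.6505,.056]); a=np.radians(5.6)
w=insp('w6.png',c,a); seat(w,c,a); seat(cam('scene'),c,a); seat(cam('side'),c,a); save(w,'w6.png',None,1.4)
E
```

```text
tool fwd -0.1075 lat -0.0015 F n,v -0.9 -1.1 z 0.122
collar 1 x [-0.0545 -0.0388 -0.0297] y [0.0525 0.0556 0.0616] 186
collar -1 x [-0.0419 -0.034  -0.0294] y [-0.0646 -0.0607 -0.0592] 51
brass x [-0.0272 -0.0198 -0.0162] y [-0.0348  0.0392]
crest x [-0.0522 -0.0438 -0.032 ]
plate y -0.045 x [-0.0083 -0.0011  0.0051] 32
plate y 0.005 x [-0.0089 -0.003   0.0043] 36
plate y 0.045 x [-0.009  -0.0021  0.0047] 41
collar 1 x [-0.055  -0.0429 -0.0254] y [0.0518 0.0583 0.0638] 39
collar -1 x [-0.0538 -0.0405 -0.0262] y [-0.0704 -0.0635 -0.0531] 32
brass x [-0.0183 -0.0117 -0.0064] y [-0.035   0.0338]
crest x [-0.0509 -0.0405 -0.0299]
plate y -0.075 x [-0.009  -0.0041  0.0019] 24
plate y -0.045 x [-0.0095 -0.0032  0.0022] 27
plate y 0.005 x [-0.0088 -0.0039  0.0019] 24
plate y 0.045 x [-0.0092 -0.0035  0.0023] 17
collar 1 x [-0.0528 -0.0407 -0.0298] y [0.0495 0.0522 0.0577] 16
collar -1 x [-0.054  -0.0423 -0.0299] y [-0.0731 -0.068  -0.0638] 25
brass x [-0.0223 -0.0155 -0.0091] y [-0.0412  0.0365]
crest x [-0.0505 -0.0413 -0.0325]
```

View pics/w6.png

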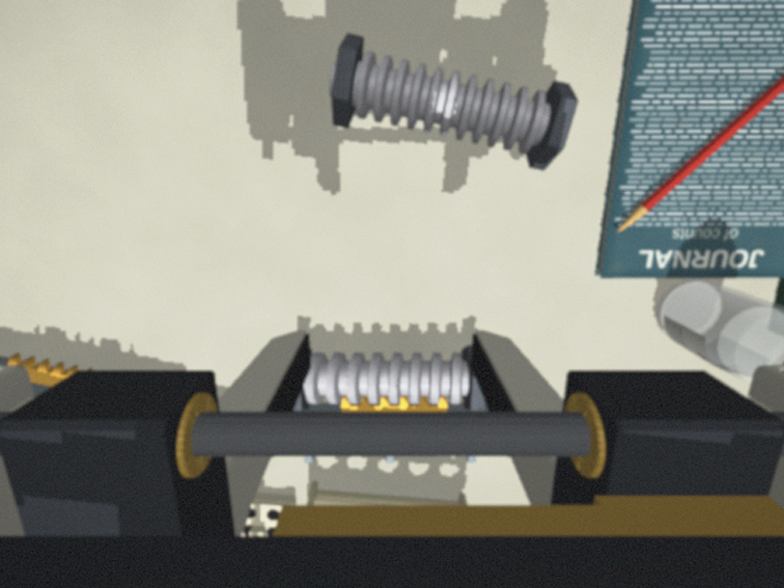

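Run:
```python
from h import *
c=np.array([.6505,.056]); a=np.radians(5.6)
d=cam('wrist'); W=cloud(d); n=np.array([np.cos(a),np.sin(a)]); v=np.array([-n[1],n[0]]); x=(W[...,:2]-c)@n+.042; y=(W[...,:2]-c)@v; z=W[...,2]
for lo,hi in((-.010,-.005),(-.005,0),(0,.005),(.005,.01)):
    m=(abs(y)<.05)&(x>lo)&(x<hi)&(z>.028)&(z<.043); b=((y[m]%.014)/.014*14).astype(int)
    print(lo,[(int(np.median(z[m][b==k])*10000)/10 if (b==k).sum()>4 else 0) for k in range(14)])
    yy=y[m];zz=z[m]-z[m].mean();A=np.c_[np.cos(2*np.pi*yy/.014),np.sin(2*np.pi*yy/.014)];k=np.linalg.lstsq(A,zz,rcond=None)[0];print((np.arctan2(k[1],k[0])/2/np.pi*14+7)%14)
save(d,'w7.png',(190,235,360,300),4.6)
```

```text
-0.01 [37.6, 37.4, 37.8, 38.0, 36.8, 33.9, 31.8, 31.0, 30.8, 30.6, 31.1, 30.8, 35.7, 37.4]
8.947949632887719
-0.005 [39.2, 39.1, 39.2, 39.5, 37.9, 35.5, 33.5, 33.1, 33.2, 33.3, 33.0, 33.8, 38.2, 38.8]
8.728169252583404
0 [39.1, 38.9, 39.1, 39.4, 37.6, 35.0, 33.6, 33.7, 33.7, 33.5, 33.5, 33.5, 38.2, 39.0]
8.619512766589269
0.005 [37.6, 37.9, 38.0, 38.2, 36.7, 34.1, 31.8, 31.3, 31.4, 31.3, 31.5, 31.6, 36.9, 37.5]
8.816803722565268
```

View pics/w7.png

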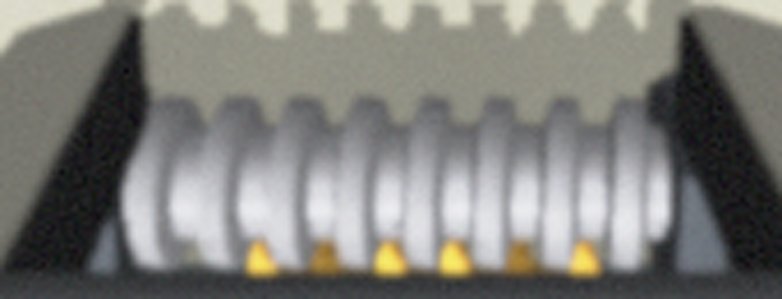

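Call:
{"op": "send_rows", "data": {
  "series": "0 0 -1 0 -0.5;-0.5 0 -1 0 -0.5;-1 0 0 0 -0.5;-1 0 0 0 -0.5;-1 0 0 0 -0.5;-0.5 0 0 0 -0.5;0 0 0 0 -0.5;0 0 0 0 -0.5;0 0 0 0 -0.5"
}}

```text
time_s: 15.6
position: [0.6394, 0.0533, 0.1696]
eef_rot: [[-0.995, -0.098, -0.003], [-0.098, 0.995, -0.0], [0.003, -0.0, -1.0]]
force: [0.1, -0.5, -0.4]
opening: 0.749
grasp_force: 0.0
```

Run:
```python
from h import *
c=np.array([.6505,.056]); a=np.radians(5.6)
d=cam('wrist'); seat(d,c,a); save(d,'w8.png',None,1)
W=cloud(d); hsv=cv2.cvtColor(d['frame'],cv2.COLOR_RGB2HSV); br=(hsv[...,0]>12)&(hsv[...,0]<28)&(hsv[...,1]>130)
m=(abs(W[...,2]-.0435)<.003)&(np.hypot(W[...,0]-c[0],W[...,1]-c[1])<.09)&~br
k,l,st,_=cv2.connectedComponentsWithStats(m.astype(np.uint8))
for i in range(1,k):
    if st[i,4]>60: 
        q,t,wh=rectpose(W[l==i][:,:2]); n=np.array([np.cos(a),np.sin(a)]); print(st[i],q.round(4),np.degrees(t).round(2),wh,'rel',((q-c)@n).round(4),((q-c)@np.array([-n[1],n[0]])).round(4))
```

```text
plate y -0.075 x [-0.0096 -0.0046  0.001 ] 323
plate y -0.045 x [-0.0095 -0.0044  0.0011] 320
plate y 0.005 x [-0.0097 -0.0046  0.0011] 320
plate y 0.045 x [-0.0096 -0.0046  0.001 ] 325
collar 1 x [-0.056  -0.0425 -0.028 ] y [0.0525 0.0572 0.0623] 294
collar -1 x [-0.056  -0.0425 -0.028 ] y [-0.0692 -0.064  -0.0592] 301
brass x [-0.0268 -0.0169 -0.0102] y [-0.0342  0.0389]
crest x [-0.0524 -0.0426 -0.0312]
[209 154  12  30 305] [ 0.6146 -0.012 ] -85.1 [np.float64(10.2), np.float64(29.0)] rel -0.0424 -0.0642
[331 154  12  31 304] [0.6033 0.1093] -85.38 [np.float64(10.5), np.float64(30.1)] rel -0.0418 0.0576
[201 200  56  12 605] [0.6513 0.0041] 5.01 [np.float64(11.4), np.float64(56.8)] rel -0.0043 -0.0517
[267 200  30  12 304] [0.646  0.0582] 7.0 [np.float64(11.5), np.float64(29.4)] rel -0.0043 0.0026
[305 200  52  12 543] [0.641  0.1082] 5.86 [np.float64(11.3), np.float64(52.7)] rel -0.0044 0.0529
```

Call:
{"op": "send_rows", "data": {
  "series": "0.75 -0.08 0 0 -0.5;1 0 0 0 -0.5;1 0 0 0 -0.5;1 0 0 0 -0.5;0 0 1 0 -0.5;0 0 1 0 -0.5;0 0 1 0 -0.5;0 0 1 0 -0.5;0 0 1 0 -0.5;0 0 1 0 -0.5;0 0 0.46 0 -0.5;0 0 0 0 -0.5;0 0 0 0 -0.5;-0.3 0 0 0 -0.5;-0.3 0 0 0 -0.5;-0.3 0 0 0 -0.5;-0.3 0 0 0 -0.5;-0.12 0 0 0 -0.5;0 0 0 0 -0.5;0 0 0 0 -0.5"
}}

```text
time_s: 17.32
position: [0.5806, 0.0454, 0.0091]
eef_rot: [[-0.995, -0.097, -0.0], [-0.097, 0.995, 0.0], [0.0, 0.0, -1.0]]
force: [-0.1, 0.1, 0.1]
opening: 0.751
grasp_force: 0.0
```

Run:
```python
from h import *
rel(np.array([.6505,.056]),np.radians(5.6))
```

```text
tool fwd -0.0706 lat -0.0037 F n,v -0.1 0.1 z 0.0091
```

Call:
{"op": "send_rows", "data": {
  "series": "-0.06 0 0 0 -0.5;-0.06 0 0 0 -0.5;0 -0.06 0 0 -0.5;0 -0.06 0 0 -0.5;0 -0.06 0 0 -0.5;0 -0.04 0 0 -0.5;0 0 0 0 -0.5"
}}

```text
time_s: 17.9
position: [0.5841, 0.0396, 0.0091]
eef_rot: [[-0.995, -0.096, -0.0], [-0.096, 0.995, -0.0], [0.0, -0.0, -1.0]]
force: [-0.5, -0.5, -0.5]
opening: 0.749
grasp_force: 0.0
```

Run:
```python
from h import *
rel(np.array([.6505,.056]),np.radians(5.6))
```

```text
tool fwd -0.0677 lat -0.0099 F n,v -0.6 -0.5 z 0.0091
```

Call:
{"op": "send_rows", "data": {
  "series": "-0.06 0 0 0 -0.5;-0.06 0 0 0 -0.5;-0.06 0 0 0 -0.5;-0.06 0 0 0 -0.5;0 0 0 0 -0.5;0 0 0 0 -0.5"
}}

```text
time_s: 18.4
position: [0.5849, 0.0397, 0.0087]
eef_rot: [[-0.995, -0.097, -0.011], [-0.097, 0.995, -0.003], [0.011, -0.002, -1.0]]
force: [-8.1, -1.6, 7.5]
opening: 0.749
grasp_force: 4.3
```

Run:
```python
from h import *
rel(np.array([.6505,.056]),np.radians(5.6))
```

```text
tool fwd -0.0668 lat -0.0098 F n,v -8.2 -0.8 z 0.0087
```

Call:
{"op": "send_rows", "data": {
  "series": "-0.1 0 0 0 -0.5;-0.05 0.05 0 0 -0.5;0 -0.05 0 0 -0.5;0.2 0 0 0 -0.5;0.5 0 0 0 -0.5;0.5 0 0 0 -0.5;0.5 0 0 0 -0.5;0.1 0 -1 0 -0.5;0 0 -1 0 -0.5;0 0 -1 0 -0.5;0 0 -1 0 -0.5;0 0 -1 0 -0.5;-0.5 0.3 -1 0 -0.5;-1 0 -0.4 0 -0.5;-1 0 0 0 -0.5;-1 0 0 0 -0.5;-0.4 0 0 0 -0.5;0 0 0 0 -0.5;0 0 0 0 -0.5"
}}

```text
time_s: 19.98
position: [0.6454, 0.0541, 0.1688]
eef_rot: [[-0.995, -0.097, 0.0], [-0.097, 0.995, 0.001], [-0.0, 0.001, -1.0]]
force: [-0.2, 0.4, 0.2]
opening: 0.749
grasp_force: 0.0
```

```bash
cat >> h.py <<'E'
def check(c,a,r=.09):
    d=cam('wrist'); seat(d,c,a); n=np.array([np.cos(a),np.sin(a)])
    W=cloud(d); hsv=cv2.cvtColor(d['frame'],cv2.COLOR_RGB2HSV); br=(hsv[...,0]>12)&(hsv[...,0]<28)&(hsv[...,1]>130)
    m=(abs(W[...,2]-.0435)<.003)&(np.hypot(W[...,0]-c[0],W[...,1]-c[1])<r)&~br
    k,l,st,_=cv2.connectedComponentsWithStats(m.astype(np.uint8))
    for i in range(1,k):
        if st[i,4]>60: q,t,wh=rectpose(W[l==i][:,:2]); print(wh,'rel',((q-c)@n).round(4),((q-c)@np.array([-n[1],n[0]])).round(4),np.degrees(t).round(1))
    return d
E
python3 - <<'E'
from h import *
d=check(np.array([.6505,.056]),np.radians(5.6))
print(bot.get_state()['time_s'])
E
```

```text
plate y -0.075 x [-0.0096 -0.004   0.0019] 352
plate y -0.045 x [-0.0096 -0.0038  0.002 ] 353
plate y 0.005 x [-0.0096 -0.0037  0.0021] 355
plate y 0.045 x [-0.0097 -0.004   0.0022] 349
collar 1 x [-0.0536 -0.04   -0.026 ] y [0.0518 0.0566 0.0618] 301
collar -1 x [-0.0535 -0.0393 -0.0249] y [-0.0699 -0.0647 -0.0599] 305
brass x [-0.0259 -0.0164 -0.0105] y [-0.0343  0.0389]
crest x [-0.05   -0.0396 -0.029 ]
[np.float64(10.2), np.float64(29.7)] rel -0.0396 -0.0648 -83.5
[np.float64(10.3), np.float64(29.8)] rel -0.0395 0.0568 -85.0
[np.float64(12.4), np.float64(159.1)] rel -0.0036 -0.0005 5.7
20.0333
```

Call:
{"op": "send_rows", "data": {
  "series": "0.54 0.17 0 0 -1;1 0.2 0 0 -1;1 0.2 0 0 -1;1 0.2 0 0 -1;1 0.2 0 0 -1;1 0.2 0 0 -1;1 0.2 0 0 -1;1 0.1 0 0 -1;1 0 0 0.2 -1;0 0 0 1 -1;0 0 0 1 -1;0 0 0 1 -1;0 0 0 1 -1;0 0 0 1 -1;0 0 0 1 -1;0 0 0 1 -1;0 0 0 1 -1;0 0 0 1 -1;0 0 0 1 -1;0 0 0 1 -1"
}}

```text
time_s: 21.7
position: [0.4282, 0.0695, 0.1695]
eef_rot: [[-0.695, 0.719, 0.0], [0.719, 0.695, -0.0], [-0.0, 0.0, -1.0]]
force: [0.2, -0.6, -0.4]
opening: 0.998
grasp_force: 0.0
```

Call:
{"op": "send_rows", "data": {
  "series": "0 0 0 1 -1;0 0 0 1 -1;0 0 0 1 -1;0 0 0 1 -1;0 0 0 1 -1;0 0 0 1 -1;0 0 0 1 -1;0 0 0 1 -1;0 0 0 1 -1;0 0 0 1 -1;0 0 0 1 -1;0 0 0 0 -1;0 0 0 0 -1;0 0 0 0 -1"
}}

```text
time_s: 22.87
position: [0.4288, 0.0696, 0.1693]
eef_rot: [[0.106, 0.994, 0.0], [0.994, -0.106, 0.0], [0.0, 0.0, -1.0]]
force: [0.2, -0.0, 0.5]
opening: 0.999
grasp_force: 0.0
```

Run:
```python
from h import *
d=check(np.array([.429,.069]),np.radians(-6.2)); spindle(d,(.429,.069))
```

```text
plate y -0.075 x [-0.0119 -0.0001  0.0117] 207
plate y 0.045 x [-0.0111  0.0004  0.0115] 273
collar 1 x [-0.0161 -0.015  -0.014 ] y [0.0566 0.0596 0.0659] 21
collar -1 x [-0.0152 -0.0141 -0.014 ] y [-0.0647 -0.0599 -0.0556] 17
[np.float64(9.6), np.float64(30.1)] rel -0.002 0.0614 83.9
[np.float64(9.9), np.float64(29.2)] rel -0.0007 -0.0601 84.3
outline (array([0.427745  , 0.07170099]), np.float32(-0.109644055), [np.float64(49.4), np.float64(135.5)])
collar tops n 149 z 0.04
collars [0.4212 0.0121] [0.4206 0.132 ] gap 0.1199 mid [0.4209 0.0721] ang 0.29
```

Call:
{"op": "send_rows", "data": {
  "series": "0 -0.04 1 0 -0.5;0 0 1 0 -0.5;0 0 1 0 -0.5;0 0 1 0 -0.5;0 0 1 0 -0.5;0 0 1 0 -0.5;0 0 0.6 0 -0.5;0 0 0 0 -0.5;0 0 0 0 1;0 0 0 0 1;0 0 0 0 1;0 0 0 0 1;0 0 0 0 1;0 0 0 0 1;0 0 0 0 1;0 0 0 0 1",
  "force": 25
}}

```text
time_s: 24.25
position: [0.4291, 0.0697, 0.0048]
eef_rot: [[0.108, 0.994, 0.002], [0.994, -0.108, 0.0], [0.001, 0.002, -1.0]]
force: [-0.2, -0.8, 5.6]
opening: 0.373
grasp_force: 25.0
```

Call:
{"op": "send_rows", "data": {
  "series": "0 0 -0.5 0 1;0 0 -1 0 1;0 0 -1 0 1;0 0 -1 0 1;0 0 -0.5 0.33 1;-0.3 0.2 0 0 1;-0.8 0.6 0 0 1;-0.85 0.68 0 0 1;-0.85 0.68 0 0 1;-0.85 0.68 0 0 1;-0.85 0.68 0 0 1;-0.85 0.68 0 0 1;-0.85 0.68 0 0 1;-0.85 0.68 0 0 1;-0.85 0.68 0 0 1;-0.81 0.64 0 0 1;0 0 0 0 1;0 0 0 0 1;0 0 0 0 1"
}}

```text
time_s: 25.83
position: [0.5678, -0.1686, 0.1022]
eef_rot: [[0.134, 0.991, -0.004], [0.991, -0.134, 0.002], [0.001, -0.005, -1.0]]
force: [1.1, -0.1, -3.1]
opening: 0.371
grasp_force: 25.0
```

Run:
```python
from h import *
c=np.array([.6438,-.1797]);a=np.radians(-7.63); rel(c,a)
d=cam('wrist'); teeth(d,c,a,.010); seat(d,c,a)
W=cloud(d); n=np.array([np.cos(a),np.sin(a)]); v=np.array([-n[1],n[0]]); x=(W[...,:2]-c)@n; y=(W[...,:2]-c)@v; z=W[...,2]
m=(z>.135)&(z<.155)&(y>.04)&(y<.08)&(x>-.09)&(x<-.055); print('held collar y',np.percentile(y[m],[1,50,99]).round(4),'z',np.median(z[m]).round(4),'x',np.percentile(x[m],[1,99]).round(4)); h,b=np.histogram(y[m],np.arange(.04,.0801,.002)); print(h)
```

```text
tool fwd -0.0768 lat 0.0009 F n,v 1.1 0.0 z 0.1022
plate top (array([ 0.64504456, -0.15816351]), np.float32(-0.13564178), [np.float64(15.8), np.float64(115.9)]) 1923
brass x [-0.0217 -0.0124 -0.0059] y [-0.0369 -0.0353  0.0384  0.039 ] z [0.0237 0.0248 0.0259]
tooth phase -0.00314 strength 0.45 [ 0  0  0  0  0  0  1 10 20 11  6  4  9 18  9  3  4 11 20 10  4  5 10 23
  7  5  5 10 23  8  3  6  8 18  6  6  5  9 24  8  5  4 11 22  3  0  0  0
  0  0]
plate y -0.045 x [-0.0056 -0.0004  0.0057] 343
plate y 0.005 x [-0.0057 -0.0002  0.0056] 575
plate y 0.045 x [-0.0057 -0.0004  0.0055] 666
brass x [-0.0217 -0.0124 -0.0059] y [-0.0353  0.0384]
held collar y [0.0402 0.0602 0.0662] z 0.141 x [-0.0896 -0.0623]
[ 79   0   0 100 156  78   0   1 234 288 319 313 320  73   0   0   0   0
   0   0]
```

Call:
{"op": "send_rows", "data": {
  "series": "0.06 0 0.5 0 1;0 0 0.9 0 1;0 0 0.9 0 1;0 0 0.8 0 1;0 0 0.5 0 1;0 0 0.3 0 1;0 0 0 0 1;0 0 0 0 1;0 0 0 0 1;0 0 0 0 -0.08;0 0 0 0 -0.08;0 0 0 0 -0.08;0 0 0 0 -0.08;0 0 -1 0 -0.08;0 0 -1 0 -0.08;0 0 -1 0 -0.08;0 0 -1 0 -0.08;0 0 0 0 -0.5;0 0 0 0 -0.5;0 0 0 0 -0.5"
}}

```text
time_s: 27.55
position: [0.5692, -0.1676, 0.1062]
eef_rot: [[0.134, 0.991, -0.001], [0.991, -0.134, 0.0], [0.0, -0.001, -1.0]]
force: [-0.1, 0.7, -0.6]
opening: 0.704
grasp_force: 0.0
```

Run:
```python
from h import *
c=np.array([.6438,-.1797]);a=np.radians(-7.63); rel(c,a)
d=cam('wrist'); teeth(d,c,a,.010); seat(d,c,a); lat(d,c,a,.041,.047,fwd=-.075)
```

```text
tool fwd -0.0756 lat 0.0021 F n,v -0.2 0.7 z 0.1062
plate top (array([ 0.60690027, -0.16715891]), np.float32(-0.14503789), [np.float64(89.4), np.float64(144.3)]) 2327
brass x [-0.0214 -0.0123 -0.0059] y [-0.0232 -0.0213  0.039   0.0392] z [0.0236 0.0249 0.026 ]
tooth phase -0.00321 strength 0.36 [ 0  0  0  0  0  0  0  0  0  0  0  0  0  0  1  4  6 11 20  6  7  5 11 21
  8  6  7 11 22  9  4  4 10 17  9  5  6  9 22  7  6  6 13 18  6  0  0  0
  0  0]
plate y -0.045 x [-0.0057  0.001   0.0059] 217
plate y 0.005 x [-0.0057 -0.0002  0.0058] 546
plate y 0.045 x [-0.0057 -0.0004  0.0057] 651
collar 1 x [-0.0849 -0.0729 -0.0613] y [0.058  0.0625 0.067 ] 415
collar -1 x [-0.0846 -0.0733 -0.0612] y [-0.0641 -0.0584 -0.054 ] 321
brass x [-0.0214 -0.0123 -0.0059] y [-0.0213  0.039 ]
crest x [-0.0743 -0.0702 -0.0644]
collar y [(np.float64(-0.066), 8), (np.float64(-0.064), 43), (np.float64(-0.062), 53), (np.float64(-0.06), 54), (np.float64(-0.058), 50), (np.float64(-0.056), 84), (np.float64(-0.054), 2), (np.float64(0.056), 7), (np.float64(0.058), 80), (np.float64(0.06), 87), (np.float64(0.062), 62), (np.float64(0.064), 81), (np.float64(0.066), 61)] z 0.0439
1 ext [0.058  0.0625 0.067 ]
-1 ext [-0.064  -0.0584 -0.0541]
```

Call:
{"op": "send_rows", "data": {
  "series": "0 -0.69 0 0 -0.5;0 -0.69 0 0 -0.5;0 0 0 -1 -0.5;0 0 0 -1 -0.5;0 0 0 -1 -0.5;0 0 0 -1 -0.5;0 0 0 -1 -0.5;0 0 0 -1 -0.5;0 0 0 -1 -0.5;0 0 0 -1 -0.5;0 0 0 -1 -0.5;0 0 0 -1 -0.5;0 0 0 -1 -0.5;0 0 0 -1 -0.5;0 0 0 -1 -0.5;0 0 0 -1 -0.5;0 0 0 -1 -0.5;0 0 0 -1 -0.5;0 0 0 -1 -0.5;0 0 0 -1 -0.5"
}}

```text
time_s: 29.27
position: [0.5345, -0.1628, 0.105]
eef_rot: [[-0.966, 0.258, -0.003], [0.258, 0.966, 0.001], [0.003, 0.0, -1.0]]
force: [1.0, 0.1, 0.3]
opening: 0.753
grasp_force: 0.0
```

Call:
{"op": "send_rows", "data": {
  "series": "0 0 0 -0.9 -0.5;0 0 0 -0.73 -0.5;0 0 0 0 -0.5;0 0 0 0 -0.5;0 0 0 0 -0.5"
}}

```text
time_s: 29.68
position: [0.5351, -0.1629, 0.1059]
eef_rot: [[-0.991, 0.136, -0.002], [0.136, 0.991, 0.001], [0.002, 0.0, -1.0]]
force: [-0.7, -0.6, 0.0]
opening: 0.75
grasp_force: 0.0
```

Run:
```python
from h import *
c=np.array([.6438,-.1797]);a=np.radians(-7.63); rel(c,a); R=bot.get_state()['eef_rot']; print(np.degrees(np.arctan2(-R[0,1],R[1,1])))
```

```text
tool fwd -0.11 lat 0.0022 F n,v -0.6 -0.7 z 0.1059
-7.7940409287513015
```

Down, then push to just short of the teeth (tool fwd −0.070).

Call:
{"op": "send_rows", "data": {
  "series": "0 0 1 0 -0.5;0 0 1 0 -0.5;0 0 1 0 -0.5;0 0 0.88 0 -0.5;0 0 0 0 -0.5;0 0 0 0 -0.5;-0.2 0 0 0 -0.5;-0.2 0 0 0 -0.5;-0.2 0 0 0 -0.5;-0.2 0 0 0 -0.5;-0.2 0 0 0 -0.5;-0.2 0 0 0 -0.5;-0.2 0 0 0 -0.5;-0.2 0 0 0 -0.5;-0.05 0 0 0 -0.5;-0.05 0 0 0 -0.5;-0.05 0 0 0 -0.5;-0.05 0 0 0 -0.5;0 0 0 0 -0.5;0 0 0 0 -0.5"
}}

```text
time_s: 31.35
position: [0.5795, -0.1692, 0.0098]
eef_rot: [[-0.991, 0.135, -0.001], [0.135, 0.991, -0.0], [0.001, -0.0, -1.0]]
force: [-4.5, 1.0, 4.4]
opening: 0.749
grasp_force: 2.5
```

Run:
```python
from h import *
c=np.array([.6438,-.1797]);a=np.radians(-7.63); rel(c,a)
```

```text
tool fwd -0.0651 lat 0.0019 F n,v -4.6 0.4 z 0.0098
```

Call:
{"op": "send_rows", "data": {
  "series": "-0.06 0 0 0 -0.5;-0.06 0 0 0 -0.5;-0.06 0 0 0 -0.5;-0.06 0 0 0 -0.5;0 0 0 0 -0.5;0 0 0 0 -0.5"
}}

```text
time_s: 31.85
position: [0.5841, -0.1698, 0.0096]
eef_rot: [[-0.991, 0.134, -0.004], [0.134, 0.991, -0.0], [0.004, -0.001, -1.0]]
force: [-7.3, 1.1, 6.0]
opening: 0.749
grasp_force: 3.5
```

Run:
```python
from h import *
c=np.array([.6438,-.1797]);a=np.radians(-7.63); rel(c,a)
```

```text
tool fwd -0.0605 lat 0.0019 F n,v -7.4 0.1 z 0.0096
```

Call:
{"op": "send_rows", "data": {
  "series": "-0.08 0 0 0 -0.5;-0.08 0 0 0 -0.5;0 0 0 0 -0.5;0 0 0 0 -0.5"
}}

```text
time_s: 32.18
position: [0.5842, -0.1698, 0.0093]
eef_rot: [[-0.991, 0.134, -0.013], [0.134, 0.991, 0.0], [0.013, -0.002, -1.0]]
force: [-11.8, 2.3, 10.5]
opening: 0.753
grasp_force: 6.5
```

Run:
```python
from h import *
c=np.array([.6438,-.1797]);a=np.radians(-7.63); rel(c,a)
```

```text
tool fwd -0.0604 lat 0.0019 F n,v -12.0 0.8 z 0.0093
```

Hard stop. Retreat, lift and check from above.

Call:
{"op": "send_rows", "data": {
  "series": "0.3 0 0 0 -0.5;0.5 0 0 0 -0.5;0.6 0 0 0 -0.5;0.5 0 0 0 -0.5;0 0 -1 0 -0.5;0 0 -1 0 -0.5;0 0 -1 0 -0.5;0 0 -1 0 -0.5;0 0 -1 0 -0.5;0 0 -1 0 -0.5;-0.5 0 -0.4 0 -0.5;-1 0 0 0 -0.5;-1 0 0 0 -0.5;-1 0 0 0 -0.5;-0.3 0 0 0 -0.5;0 0 0 0 -0.5;0 0 0 0 -0.5"
}}

```text
time_s: 33.6
position: [0.6373, -0.1766, 0.1693]
eef_rot: [[-0.991, 0.134, 0.001], [0.134, 0.991, 0.0], [-0.001, 0.0, -1.0]]
force: [-0.1, 0.1, 0.8]
opening: 0.751
grasp_force: 0.0
```

Run:
```python
from h import *
c=np.array([.6438,-.1797]);a=np.radians(-7.63); rel(c,a); d=check(c,a)
print('coarse'); s=cam('side'); seat(s,np.array([.6505,.056]),np.radians(5.6)); print('fine side'); seat(s,c,a)
```

```text
tool fwd -0.0068 lat 0.0022 F n,v -0.1 0.1 z 0.1693
plate y -0.075 x [-0.0059 -0.0004  0.0054] 344
plate y -0.045 x [-0.0058 -0.0001  0.0056] 337
plate y 0.005 x [-0.006  -0.0001  0.0056] 352
plate y 0.045 x [-0.0059 -0.0003  0.0057] 342
collar 1 x [-0.0494 -0.0358 -0.0215] y [0.0567 0.0615 0.0667] 298
collar -1 x [-0.0496 -0.0361 -0.0216] y [-0.0651 -0.0599 -0.0551] 301
brass x [-0.02   -0.0124 -0.0067] y [-0.0357  0.0379]
crest x [-0.0457 -0.0354 -0.025 ]
[np.float64(10.5), np.float64(28.9)] rel -0.036 -0.0603 82.0
[np.float64(10.3), np.float64(29.1)] rel -0.0358 0.0616 81.8
[np.float64(14.0), np.float64(158.9)] rel -0.0011 -0.001 -7.7
coarse
plate y -0.075 x [-0.0082 -0.0038  0.0014] 22
plate y -0.045 x [-0.0097 -0.0046  0.0011] 27
plate y 0.005 x [-0.0082 -0.0024  0.0019] 24
plate y 0.045 x [-0.0082 -0.0023  0.0018] 18
collar 1 x [-0.0534 -0.0392 -0.026 ] y [0.0481 0.052  0.0557] 16
collar -1 x [-0.051  -0.0375 -0.027 ] y [-0.0731 -0.0688 -0.0639] 19
brass x [-0.0191 -0.0139 -0.0085] y [-0.0399  0.0361]
crest x [-0.0479 -0.0385 -0.0299]
fine side
plate y -0.075 x [-0.0031  0.0018  0.0069] 48
plate y -0.045 x [-0.0031  0.0023  0.0075] 46
plate y 0.005 x [-0.0035  0.001   0.0073] 40
plate y 0.045 x [-0.0037  0.0019  0.0076] 36
collar 1 x [-0.0475 -0.0342 -0.0215] y [0.0536 0.0585 0.0636] 32
collar -1 x [-0.047  -0.0334 -0.0203] y [-0.069  -0.0637 -0.0584] 46
brass x [-0.0157 -0.01   -0.0045] y [-0.0403  0.0343]
crest x [-0.0423 -0.0333 -0.0256]
```

```bash
python3 -c "from workcell import bot; print(bot.sign_off())"
```

```text
the job is handed in; nothing more can be done
None
```

I seated both spindles on their matching gauges, coarse on the left and fine on the right: camera checks put each within about 0.5 mm of full depth and parallel to its plate, and I handed the job in at about 34 s with both released and the arm clear.

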